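# Find the high spot of a swollen board with a plotter's stylus

## Robot

A 6-joint arm with a two-finger parallel gripper is mounted at the origin on the work surface. World frame = base frame: x ahead of the robot, y to its left, z up, the work surface at z = 0. Lengths are in m, angles in rad, forces in N, time in s.
With the tool pointing down it reaches from about 0.4 to 0.825 m from the base axis. Payload 7 kg.
Tool frame: the origin (TCP) lies on the centre line of the jaws, within the pads' length; the fingertips stand 22 mm ahead of it and the grasp point (between the pads) lies 3 mm ahead of it; z points along the fingers, y is the line along which they close (so a half turn about z gives the same grasp; the last joint's range is limited). The gripper opens to 88 mm and grips with 3 to 60 N. Pads are 19 mm wide; open, the fingers measure 130 mm over their backs; the gripper's body (78 mm by 193 mm) begins 47 mm behind the grasp point.
Start: joints at [-0.959, 0.359, 0.012, 0, -1.224, -0.288], TCP at [0.215, -0.64, 0.214] pointing down, gripper open.
Joint ranges: [-3.07, 3.07], [-1.43, 2.12], [-1.02, 1.25], [-3.03, 1.67], [-3.05, -0], [-3.03, 3.03]. Speed limits (rad/s): [2.39, 2.39, 3.01, 3.14, 3.14, 3.14].

## Interface

Orientations are given as [roll, pitch, yaw] about the fixed x, y, z axes, in that order (R = Rz(yaw) Ry(pitch) Rx(roll)).
In Python, from station import monitor, viewer, order gives the robot as it stands. The module is installed in compiled form; this text tells all that it offers.
- The arm moves only by the tool servo_tool, never from a script. Its argument "targets" is a list of rows, each an object with "angular": the turn, a rotation vector about the tool's x, y, z in degrees, a list of three; "xyz": the shift along the tool's x, y, z in cm, a list of three; "claw": the finger opening in cm, from 0 to 8.76. A call has 1 to 20 rows; each row shifts and turns the commanded pose from where the row before left it, along the tool's axes as they then stand; what a row does not reach is not made up. A row lasts 1/10 s, in which the tool goes at most 50 mm and 8.59 degrees, less where a joint would pass 70% of its speed; a pose out of reach is approached as far as the arm can. A call is refused whole if a number of a shift passes 5 or a number of a turn 8.59, either way. A call with a gripper value outside its range is refused whole. The fingers move at their own pace and stop on an object; "force" is the grip in N (left out, the last holds). Time passes only in rows, so rows that do not move let the fingers close. It gives the time, the measured TCP pose, the force, the opening and the grip force at its end, in the units of the state.
- monitor.get_state(): the state, without advancing time (a new reading comes with each control period).
- viewer.grab_frame(name): name is "scene" or "top"; returns a dict with "color" (384x512x3 uint8, blue, green, red), "fovy" (degrees; the focal length in pixels is half the picture's height over the tangent of half this angle, whatever the lens; pixels are square), "cx", "cy" (the principal point, pixels), "R" (3x3) and "t" (3): a world point X has camera coordinates R X + t. Camera axes: x right, y down, z forward; pixel columns grow to the right and rows downward; lengths in m; the calibration is good to about 2 mm. A picture is of the moment at which its call begins. There is no depth.
- order.job_done(): hands the job in; it is judged then, once.
The state is a dict: "t": time; "q": joint angles; "qd": joint speeds; "joint_efforts": joint torques, N m; "eef_pos": TCP position; "ee_rot": TCP orientation; "force": force on the tool from outside, world axes, zero at the start; "moment": the same for the moment, N m; "width": finger opening in m; "gripper_force": force on a finger pad.
Only numpy, scipy, OpenCV 4.12 (cv2) and the standard library are available. Lean on these libraries where they do the work, as an engineer would, in place of code of your own. Each camera call takes 0.05 s, during which the arm holds its last target. There are 200 camera calls.

## Task

The fibreboard on the flatbed plotter has swollen and stands highest at one spot under the bridge. With the machine off, slide the tool head along the bridge by hand and press its sprung stylus down gently on the board, near and far along its travel, to feel where the board is highest, letting the stylus rise clear before each slide. Finish with a touch on the highest place itself and leave the head standing over it with the stylus up, without shifting the board or the things lying round the machine.

Things in the scene. Friction and masses are not known exactly. Their poses are not given: they have to be found in the camera images.
- plotter: Desktop flatbed plotter, fixed on the bench: pale base tray 400 (its x) by 540 (its y) by 50 mm high, with a dark steel bed whose top is 52 mm above the bench. Origin: centre of its underside. A fixed bridge runs along its y axis, its top 132 mm high, held at the ends by black blocks 143 mm high; a tool head slides along it.
- head (a joint): Position (m) of the tool head along the bridge: 0 at mid-travel, growing towards the plotter's +y, stops at -0.14 and +0.14. It slides by hand against about 2.5 N of friction and stays where it is left. It is pushed along by two upright steel lugs (see lugs).
- cap_top (a point): Centre of the top of the stylus's round black thumb cap, 28 mm across, 8 mm thick, between the lugs, 20 mm to the plotter's +x of its origin; 160 mm above the bench when up. Moves with head and stylus. It is pressed from above with closed fingers.
- stylus (a joint): How far the stylus is pressed down (m): 0 fully up, 0.0175 at its lower stop, reached only where no board lies beneath. A spring pushes it back up: about 2 N to start it moving, 150 N/m more on the way, about 4 N where it meets the flat board, near 0.014; the swelling is met sooner. On the board the force rises steeply.
- stylus_tip (a point): Underside of the stylus's rounded 7 mm steel tip, straight below the cap, 70 mm above the bench when up; it clears the whole board when up.
- board: Loose brown fibreboard lying on the bed under the bridge, 250 (its x) by 330 (its y) by 4 mm, 0.45 kg. Origin: centre of its underside. It has one low round unmarked swelling, about 6 mm proud at the top, falling evenly to the flat over about 110 mm all round. Its top is within 12 mm of the line the stylus sweeps, at -0.04 to 0.10 of the head's travel, not at the board's centre.
- lugs (a point): Point half-way between the tops of the head's two upright steel lugs, 186 mm above the bench, straight above the stylus cap and 26 mm higher than the raised cap. The lugs stand on the +y and -y side of the cap, inner faces 56 mm apart (28 mm either side of the cap's centre), each 30 mm wide along x and 6 mm thick; fingers between them reach the cap.
- knife: Yellow snap-off knife, 175 mm long, lying beside the machine. Not to be moved. Origin: underside.
- tape: Roll of paper tape, 92 mm across, 24 mm high, lying beside the machine. Not to be moved. Origin: underside.
- glue: White glue bottle, 48 mm across, 120 mm high, standing beside the machine. Not to be moved. Origin: underside.
- block: Wooden block, 90 by 45 by 30 mm, lying beside the machine. Not to be moved. Origin: underside.

How it is judged:
By the outcome, as a careful person would: the job done as asked, in the order asked, and still so for the second after the job is handed in, with the robot touching nothing.
It also fails if it takes over 61 s, if anything falls off the work surface, if the arm or the gripper's body presses on something with over 40 N, if the wrist force passes 120 N, or if a joint passes its speed limit or range.

## Working session

There is one attempt and no reset: what is moved stays moved. The work goes in short steps, Python scripts to look and compute and a tool call to move; the robot and the scene stay as the last step left them, time stands still between calls to the robot, and variables do not carry over. Pictures are saved under pics/ and viewed, at most 10 in all, crops included, and the job is handed in when it is done.

Besides the shell and the picture viewer there is one more tool, called after "Emit:" by a JSON object that holds its "fn" and its "kwargs", one argument or row to a line. servo_tool: Moves the arm, as the interface text tells. Its arguments: {"type":"object","properties":{"targets":{"type":"array"},"force":{"type":"number"}},"required":["targets"]}

```bash
mkdir -p pics; cat > h.py <<'E'
import numpy as np, cv2, json
from station import monitor, viewer, order
def grab(n,f):
    d=viewer.grab_frame(n); cv2.imwrite('pics/'+f,d['color']); return d
def ray(d,u,v,z):
    f=192/np.tan(np.radians(d['fovy'])/2); R=np.array(d['R']); t=np.array(d['t'])
    c=-R.T@t; r=R.T@np.array([(u-d['cx'])/f,(v-d['cy'])/f,1]); return c+r*(z-c[2])/r[2]
E
python3 - <<'E'
from h import *
import pickle
for n in('scene','top'):
    d=grab(n,n+'0.png'); pickle.dump(d,open(n+'0.pkl','wb')); print(n,d['fovy'],d['cx'],d['cy'],-np.array(d['R']).T@d['t'],d['color'].shape)
s=monitor.get_state(); print(s)
E
```

```text
scene 44.769682296061596 261.8182698419311 190.70395424506552 [1.52860065 0.07553359 0.9013898 ] (384, 512, 3)
top 54.41700032689333 261.616854428097 192.3579485812689 [ 0.47204331 -0.01960147  1.0391789 ] (384, 512, 3)
{'t': 0.1, 'q': array([-9.58893918e-01,  3.59310469e-01,  1.11685038e-02, -2.94228076e-04,
       -1.22410238e+00, -2.88118885e-01]), 'qd': array([-0.00065332, -0.00119016,  0.00274017,  0.00171349,  0.00030724,
        0.00076078]), 'joint_efforts': array([-8.71877110e-04, -5.84163952e+01,  2.93753922e+01,  7.01546296e+00,
        1.01958291e-02, -6.66019355e-05]), 'eef_pos': array([ 0.2145952 , -0.63950882,  0.21342991]), 'ee_rot': array([ 3.14012572e+00, -1.46280457e-04, -2.81790920e+00]), 'force': array([ 0.46779205,  0.20947778, -0.85264331]), 'moment': array([ 0.05623047, -0.01388079, -0.05025473]), 'gripper_force': 0.0, 'width': 0.08740821590731047}
```

View pics/scene0.png

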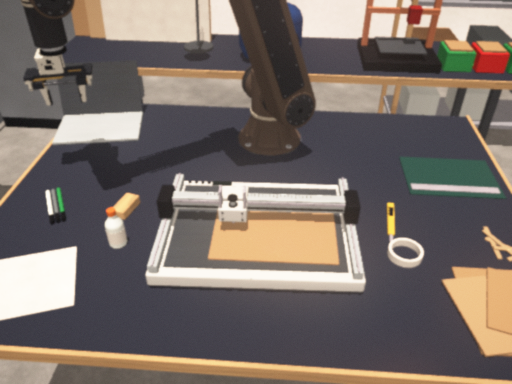

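View pics/top0.png

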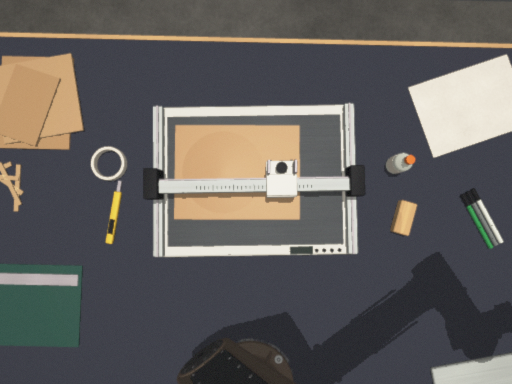

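The top view shows the plotter spanning columns 153–357, rows 105–257. The head is at about (282,178), with the black cap at (282,168) on the world +x side. The glue, block, knife and tape all lie clear of the machine. Next I measure the blocks and the cap.

```bash
python3 - <<'E'
from h import *
import pickle
d=pickle.load(open('top0.pkl','rb')); e=pickle.load(open('scene0.pkl','rb'))
c=cv2.resize(d['color'][135:220,235:375],None,fx=5,fy=5,interpolation=cv2.INTER_CUBIC)
s=cv2.resize(e['color'][170:230,150:270],None,fx=5,fy=5,interpolation=cv2.INTER_CUBIC)[:, :600]
cv2.imwrite('pics/c0.png',c); cv2.imwrite('pics/s0.png',s)
# white tray outline
im=d['color']; m=((im.min(2)>150)).astype(np.uint8); m[:, :140]=0; m[:,370:]=0; m[270:]=0;m[:95]=0
r=cv2.minAreaRect(cv2.findNonZero(m)); b=cv2.boxPoints(r); print(r); P=[ray(d,*p,.052) for p in b]; print(np.round(P,4),np.mean(P,0))
E
```

```text
((253.89205932617188, 179.72189331054688), (150.46885681152344, 204.09970092773438), 89.10945892333984)
[[ 0.7431  0.2832  0.052 ]
 [ 0.7645 -0.2626  0.052 ]
 [ 0.3645 -0.2733  0.052 ]
 [ 0.3438  0.2621  0.052 ]] [0.55398355 0.00231588 0.052     ]
```

View pics/c0.png

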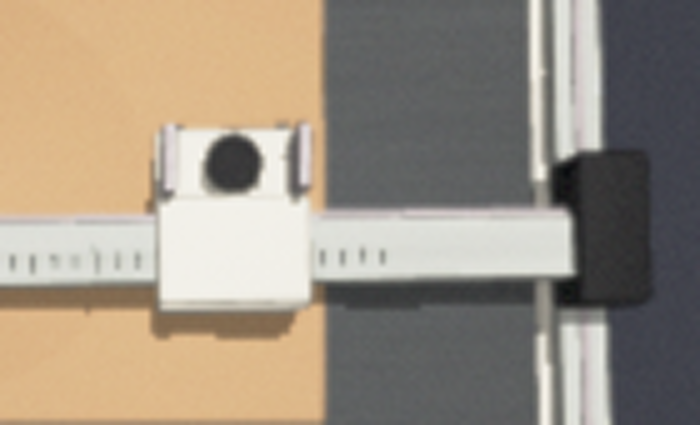

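View pics/s0.png

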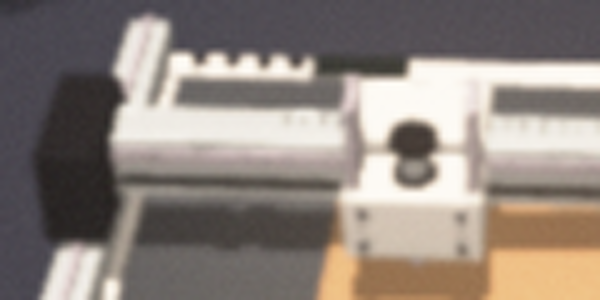

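The crops show the cap centre at top pixel (281.5,167.3), and the lug tops at about (268.6,165) and (295.4,165). The cap is in the scene image at about (232.5,198).

```bash
python3 - <<'E'
from h import *
import pickle
d=pickle.load(open('top0.pkl','rb')); e=pickle.load(open('scene0.pkl','rb'))
im=d['color']
B=[]
for x0,x1 in((142,162),(346,368)):
    m=(im[160:205,x0:x1].max(2)<38).astype(np.uint8); 
    n,l,s,c=cv2.connectedComponentsWithStats(m); k=1+np.argmax(s[1:,4]); print(s[k]+[x0,160,0,0,0],c[k]+[x0,160]); B.append(ray(d,*(s[k][:2]+s[k][2:4]/2+[x0-.5,159.5]),.143))
print(B); v=B[0]-B[1]; print('yaw',np.degrees(np.arctan2(-v[0],v[1])),np.mean(B,0),np.linalg.norm(v))
m=(im[155:180,272:292].max(2)<90).astype(np.uint8)
n,l,s,c=cv2.connectedComponentsWithStats(m); k=1+np.argmax(s[1:,4]); p=c[k]+[272,155]; print(p,s[k]); cap=ray(d,*p,.16); print('cap',cap)
print('lugs',ray(d,268.6,165,.186),ray(d,295.4,165,.186))
print('cap scene',ray(e,232.3,197.5,.16))
for yaw in(1.5,2.2):
  y=np.radians(yaw);ex=np.array([np.cos(y),np.sin(y)]);ey=np.array([-ex[1],ex[0]]);o=np.array([.554,.0023]);print(yaw,(cap[:2]-o)@ex,(cap[:2]-o)@ey)
E
```

```text
[157 170   5  11  41] [158.75609756 174.26829268]
[346 167   5   9  38] [348.18421053 171.28947368]
[array([0.55076929, 0.22896498, 0.143     ]), array([ 0.57102206, -0.22584759,  0.143     ])]
yaw 2.5496929973547293 [0.56089567 0.0015587  0.143     ] 0.4552632679698922
[281.31395349 167.30232558] [ 5  7 10 11 86]
cap [ 0.57425274 -0.06418016  0.16      ]
lugs [ 0.57585714 -0.03357863  0.186     ] [ 0.57728851 -0.09507455  0.186     ]
cap scene [ 0.58075954 -0.0631216   0.16      ]
1.5 0.018505550721366632 -0.0669875365652917
2.2 0.017685782855663457 -0.067208619591312
```

Emit:
{"fn": "servo_tool", "kwargs": {
  "targets": [
    {"angular":[0,0,0],"xyz":[0,0,-3],"claw":0},
    {"angular":[0,0,8.15],"xyz":[0,0,-2],"claw":0},
    {"angular":[0,0,8.15],"xyz":[0,0,0],"claw":0},
    {"angular":[0,0,0],"xyz":[-2.25,3.3,0],"claw":0},
    {"angular":[0,0,0],"xyz":[-2.25,3.3,0],"claw":0},
    {"angular":[0,0,0],"xyz":[-2.25,3.3,0],"claw":0},
    {"angular":[0,0,0],"xyz":[-2.25,3.3,0],"claw":0},
    {"angular":[0,0,0],"xyz":[-2.25,3.3,0],"claw":0},
    {"angular":[0,0,0],"xyz":[-2.25,3.3,0],"claw":0},
    {"angular":[0,0,0],"xyz":[-2.25,3.3,0],"claw":0},
    {"angular":[0,0,0],"xyz":[-2.25,3.3,0],"claw":0},
    {"angular":[0,0,0],"xyz":[-2.25,3.3,0],"claw":0},
    {"angular":[0,0,0],"xyz":[-2.25,3.3,0],"claw":0},
    {"angular":[0,0,0],"xyz":[-2.25,3.3,0],"claw":0},
    {"angular":[0,0,0],"xyz":[-2.25,3.3,0],"claw":0},
    {"angular":[0,0,0],"xyz":[-2.25,3.3,0],"claw":0},
    {"angular":[0,0,0],"xyz":[-2.25,3.3,0],"claw":0},
    {"angular":[0,0,0],"xyz":[0,0,0],"claw":0}
  ]
}}

```text
t: 1.9
eef_pos: [0.5131, -0.1627, 0.2636]
ee_rot: [3.141, -0.0, -3.099]
force: [-0.8, -0.4, 0.3]
width: 0.0005
gripper_force: 0.0
```

Emit:
{"fn": "servo_tool", "kwargs": {
  "targets": [
    {"angular":[0,0,0],"xyz":[-2.2,3.2,0],"claw":0},
    {"angular":[0,0,0],"xyz":[-2.2,3.2,0],"claw":0},
    {"angular":[0,0,0],"xyz":[-2.2,3.2,0],"claw":0},
    {"angular":[0,0,0],"xyz":[0,0,2.5],"claw":0},
    {"angular":[0,0,0],"xyz":[0,0,0],"claw":0}
  ]
}}

```text
t: 2.4
eef_pos: [0.5717, -0.0667, 0.2358]
ee_rot: [3.141, -0.006, -3.101]
force: [-1.0, -0.6, -0.6]
width: 0.0008
gripper_force: 0.0
```

```bash
python3 - <<'E'
from h import *
d=grab('scene','a.png'); c=cv2.resize(d['color'][140:240,160:310],None,fx=5,fy=5,interpolation=cv2.INTER_CUBIC); cv2.imwrite('pics/a1.png',c)
s=monitor.get_state(); print(s['eef_pos'],s['ee_rot'],s['q'])
E
```

```text
[ 0.57217548 -0.06755429  0.2376366 ] [-3.14114706 -0.00422985 -3.10198001] [ 2.21620088e-01  1.85017568e-01 -1.72175320e-01 -3.48887506e-04
 -1.21784410e+00 -1.75268153e+00]
```

View pics/a1.png

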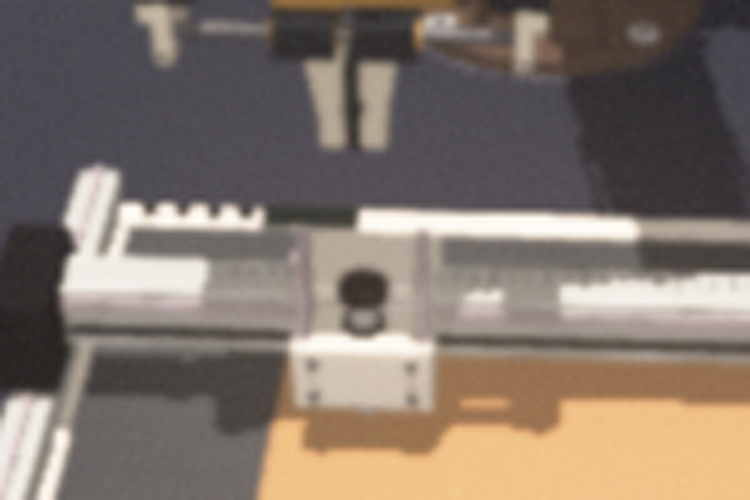

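The crop shows the fingertips at crop (353,150), about 4 mm short of the cap in both x and y, which agrees with the measured positions. I'll centre and go down between the lugs.

Emit:
{"fn": "servo_tool", "kwargs": {
  "targets": [
    {"angular":[0,0,0],"xyz":[-0.4,0.33,0],"claw":0},
    {"angular":[0,0,0],"xyz":[0,0,1.5],"claw":0},
    {"angular":[0,0,0],"xyz":[0,0,1.5],"claw":0},
    {"angular":[0,0,0],"xyz":[0,0,1.0],"claw":0},
    {"angular":[0,0,0],"xyz":[0,0,0.7],"claw":0},
    {"angular":[0,0,0],"xyz":[0,0,0],"claw":0},
    {"angular":[0,0,0],"xyz":[0,0,0],"claw":0}
  ]
}}

```text
t: 3.15
eef_pos: [0.5777, -0.0641, 0.1929]
ee_rot: [-3.141, 0.001, -3.102]
force: [0.7, -0.2, -0.2]
width: 0.0004
gripper_force: 0.0
```

```bash
cat > st.py <<'E'
from h import *
s=monitor.get_state(); print(round(s['t'],2),np.round(s['eef_pos']*1e3,1),'cap z',round((s['eef_pos'][2]-.022)*1e3,1),np.round(s['force'],2),np.round(s['ee_rot'],4))
E
python3 st.py
```

```text
3.15 [577.7 -64.1 192.9] cap z 170.9 [ 0.73 -0.16 -0.17] [-3.1414e+00  7.0000e-04 -3.1024e+00]
```

Emit:
{"fn": "servo_tool", "kwargs": {
  "targets": [
    {"angular":[0,0,0],"xyz":[0,0,0.8],"claw":0},
    {"angular":[0,0,0],"xyz":[0,0,0.6],"claw":0},
    {"angular":[0,0,0],"xyz":[0,0,0.4],"claw":0},
    {"angular":[0,0,0],"xyz":[0,0,0],"claw":0},
    {"angular":[0,0,0],"xyz":[0,0,0],"claw":0}
  ]
}}

```text
t: 3.65
eef_pos: [0.5774, -0.0639, 0.1742]
ee_rot: [-3.141, -0.0, -3.102]
force: [-0.3, 0.6, 0.4]
width: 0.0005
gripper_force: 0.0
```

Emit:
{"fn": "servo_tool", "kwargs": {
  "targets": [
    {"angular":[0,0,0],"xyz":[0,0,0.2],"claw":0},
    {"angular":[0,0,0],"xyz":[0,0,0],"claw":0},
    {"angular":[0,0,0],"xyz":[0,0,0],"claw":0}
  ]
}}

```text
t: 3.95
eef_pos: [0.5774, -0.0639, 0.1723]
ee_rot: [3.142, 0.0, -3.102]
force: [0.2, 1.0, 0.1]
width: 0.0003
gripper_force: 0.0
```

```bash
python3 - <<'E'
from h import *
d=grab('scene','b.png'); c=cv2.resize(d['color'][140:240,160:310],None,fx=5,fy=5,interpolation=cv2.INTER_CUBIC); cv2.imwrite('pics/b1.png',c)
E
python3 st.py
```

```text
4.0 [577.5 -63.9 172.4] cap z 150.4 [-0.73 -0.3   0.22] [-3.1416e+00  2.0000e-04 -3.1023e+00]
```

View pics/b1.png

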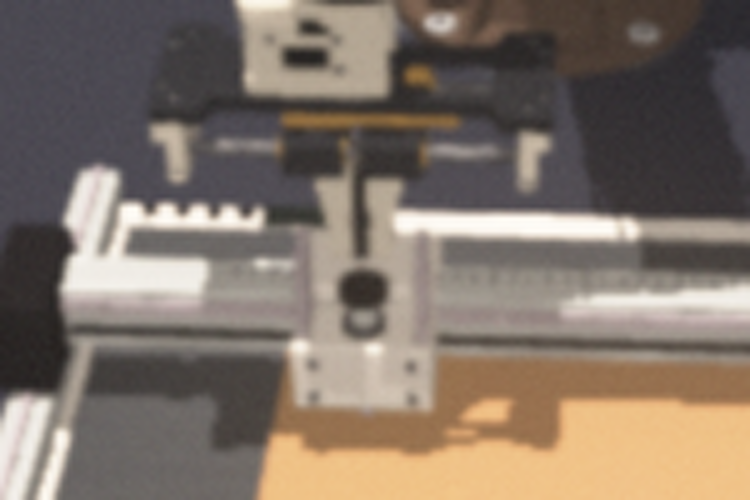

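The fingers end at about crop row 255, above and behind the cap, which is at (363,285) and still unpressed. I'll check with projections.

```bash
python3 - <<'E'
from h import *
d=viewer.grab_frame('scene'); R=np.array(d['R']);t=np.array(d['t']);f=192/np.tan(np.radians(d['fovy'])/2)
def pr(X):
    c=R@np.array(X)+t; return ((np.array([d['cx'],d['cy']])+f*c[:2]/c[2])-[160,140])*5
for n,X in dict(tip=(.5775,-.064,.150),tip_hi=(.5775,-.064,.16),tip_hi2=(.5775,-.064,.172),cap=(.575,-.064,.16),capfront=(.589,-.064,.16),capback=(.561,-.064,.16)).items(): print(n,pr(X).round(1))
im=cv2.imread('pics/b1.png'); print(im[220:320:4,345].max(1).tolist()); print(im[220:320:4,363].max(1).tolist())
im=cv2.imread('pics/a1.png'); print(im[220:320:4,363].max(1).tolist())
E
```

```text
tip [361.1 298.7]
tip_hi [360.6 283.6]
tip_hi2 [359.9 265.2]
cap [361.2 280.7]
capfront [357.8 297.2]
capback [364.5 264.4]
[172, 173, 175, 179, 181, 182, 182, 180, 176, 176, 178, 178, 164, 134, 104, 78, 64, 60, 63, 66, 77, 102, 124, 127, 117]
[63, 64, 72, 80, 78, 77, 77, 78, 84, 109, 142, 149, 121, 85, 61, 53, 55, 56, 53, 54, 53, 64, 96, 135, 156]
[250, 250, 242, 220, 193, 182, 182, 183, 181, 183, 180, 162, 127, 89, 68, 60, 58, 60, 66, 66, 62, 70, 98, 136, 157]
```

```bash
python3 - <<'E'
from h import *
import pickle
e=pickle.load(open('scene0.pkl','rb'))
print(ray(e,65,100,.192),ray(e,65,100,.22))
d=grab('top','t1.png'); 
R=np.array(d['R']);t=np.array(d['t']);f=192/np.tan(np.radians(d['fovy'])/2)
def pr(d,X):
    R=np.array(d['R']);t=np.array(d['t']);f=192/np.tan(np.radians(d['fovy'])/2)
    c=R@np.array(X)+t; return (np.array([d['cx'],d['cy']])+f*c[:2]/c[2])
print('top tcp',pr(d,(.5775,-.064,.172)),pr(d,(.5775,-.064,.23)))
print('start tip in scene',pr(e,(.2146,-.6395,.1915)))
c=cv2.resize(d['color'][100:260,190:380],None,fx=3.5,fy=3.5,interpolation=cv2.INTER_CUBIC); cv2.imwrite('pics/t1c.png',c)
s=cv2.resize(e['color'][40:140,0:150],None,fx=4,fy=4,interpolation=cv2.INTER_CUBIC)
w=np.zeros((560,1,3),np.uint8); print(c.shape)
cv2.imwrite('pics/m.png',np.vstack([cv2.resize(c,(475,400))[:, :],cv2.resize(s[:200],(475,158))]))
E
```

```text
[ 0.13436412 -0.68711343  0.192     ] [ 0.18939539 -0.65701134  0.22      ]
top tcp [281.53873003 165.32565016] [282.96906139 162.13392044]
start tip in scene [ 69.23639425 111.71852663]
(560, 665, 3)
```

View pics/t1c.png

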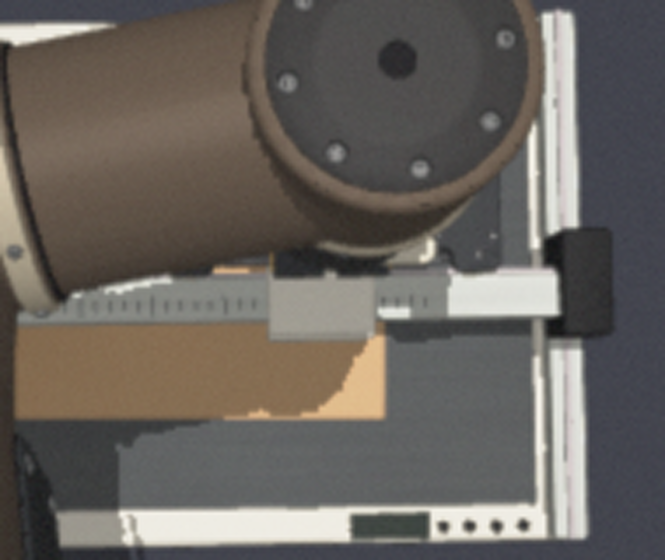

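The gripper's body edge in the top view (crop row ~275) puts x where it should be. In the scene view the fingertips show about 25–30 mm higher than the stated z. There is also no contact force, so I keep going down in small steps by feel.

Emit:
{"fn": "servo_tool", "kwargs": {
  "targets": [
    {"angular":[0,0,0],"xyz":[0,0,0.4],"claw":0},
    {"angular":[0,0,0],"xyz":[0,0,0.4],"claw":0},
    {"angular":[0,0,0],"xyz":[0,0,0.4],"claw":0},
    {"angular":[0,0,0],"xyz":[0,0,0],"claw":0},
    {"angular":[0,0,0],"xyz":[0,0,0],"claw":0}
  ]
}}

```text
t: 4.6
eef_pos: [0.5773, -0.064, 0.1601]
ee_rot: [-3.141, -0.0, -3.102]
force: [0.1, 0.0, 0.2]
width: 0.0002
gripper_force: 0.0
```

```bash
python3 st.py; python3 - <<'E'
from h import *
d=grab('scene','d.png'); c=cv2.resize(d['color'][165:225,195:275],None,fx=8,fy=8,interpolation=cv2.INTER_CUBIC); cv2.imwrite('pics/d1.png',c)
E
```

```text
4.6 [577.3 -64.  160.1] cap z 138.1 [0.09 0.02 0.2 ] [-3.1414e+00 -4.0000e-04 -3.1022e+00]
```

View pics/d1.png

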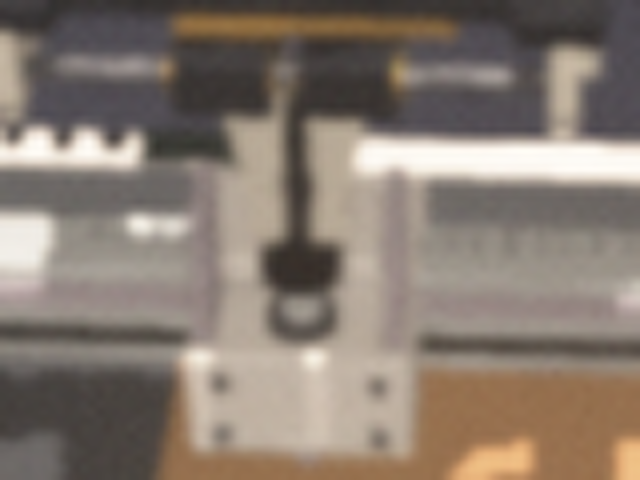

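The crop shows the fingertips (slot end at about (297,250)) over the back half of the cap (300,265), nearly touching. I continue by feel.

Emit:
{"fn": "servo_tool", "kwargs": {
  "targets": [
    {"angular":[0,0,0],"xyz":[0,0,0.3],"claw":0},
    {"angular":[0,0,0],"xyz":[0,0,0.3],"claw":0},
    {"angular":[0,0,0],"xyz":[0,0,0],"claw":0},
    {"angular":[0,0,0],"xyz":[0,0,0],"claw":0}
  ]
}}

```text
t: 5.05
eef_pos: [0.5773, -0.0639, 0.1541]
ee_rot: [-3.142, -0.0, -3.102]
force: [-0.1, 0.6, 1.1]
width: 0.0005
gripper_force: 0.0
```

Emit:
{"fn": "servo_tool", "kwargs": {
  "targets": [
    {"angular":[0,0,0],"xyz":[0,0,0.3],"claw":0},
    {"angular":[0,0,0],"xyz":[0,0,0],"claw":0},
    {"angular":[0,0,0],"xyz":[0,0,0],"claw":0}
  ]
}}

```text
t: 5.35
eef_pos: [0.5773, -0.0639, 0.1512]
ee_rot: [-3.142, -0.0, -3.102]
force: [0.3, 0.1, 0.7]
width: 0.0008
gripper_force: 0.0
```

Emit:
{"fn": "servo_tool", "kwargs": {
  "targets": [
    {"angular":[0,0,0],"xyz":[0,0,0.3],"claw":0},
    {"angular":[0,0,0],"xyz":[0,0,0],"claw":0},
    {"angular":[0,0,0],"xyz":[0,0,0],"claw":0}
  ]
}}

```text
t: 5.65
eef_pos: [0.5773, -0.0639, 0.1482]
ee_rot: [3.142, -0.0, -3.102]
force: [-0.0, -0.1, 0.3]
width: 0.0002
gripper_force: 0.0
```

Emit:
{"fn": "servo_tool", "kwargs": {
  "targets": [
    {"angular":[0,0,0],"xyz":[0,0,0.3],"claw":0},
    {"angular":[0,0,0],"xyz":[0,0,0],"claw":0},
    {"angular":[0,0,0],"xyz":[0,0,0],"claw":0}
  ]
}}

```text
t: 5.95
eef_pos: [0.5775, -0.0639, 0.1454]
ee_rot: [-3.141, 0.0, -3.102]
force: [-0.6, -0.8, 2.0]
width: 0.0007
gripper_force: 1.0
```

```bash
python3 st.py; python3 - <<'E'
from h import *
d=grab('scene','f.png'); c=cv2.resize(d['color'][165:225,195:275],None,fx=8,fy=8,interpolation=cv2.INTER_CUBIC); cv2.imwrite('pics/f1.png',c)
E
```

```text
5.95 [577.5 -63.9 145.4] cap z 123.4 [-0.62 -0.79  1.95] [-3.1415e+00  1.0000e-04 -3.1022e+00]
```

View pics/f1.png

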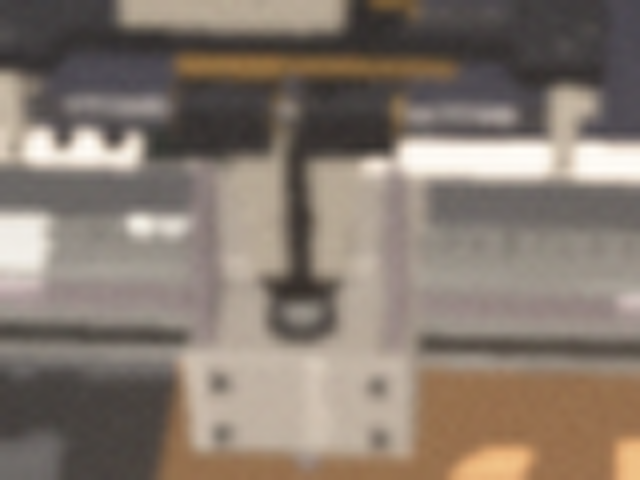

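The fingers now cover the cap (slot end at (300,285)) with 2 N on it, so contact starts at TCP z ≈ 0.146. I press on in small steps.

Emit:
{"fn": "servo_tool", "kwargs": {
  "targets": [
    {"angular":[0,0,0],"xyz":[0,0,0.3],"claw":0},
    {"angular":[0,0,0],"xyz":[0,0,0.3],"claw":0},
    {"angular":[0,0,0],"xyz":[0,0,0],"claw":0},
    {"angular":[0,0,0],"xyz":[0,0,0],"claw":0}
  ]
}}

```text
t: 6.4
eef_pos: [0.5775, -0.0639, 0.1392]
ee_rot: [-3.142, 0.0, -3.102]
force: [0.3, -0.3, 3.3]
width: 0.0004
gripper_force: 1.5
```

Emit:
{"fn": "servo_tool", "kwargs": {
  "targets": [
    {"angular":[0,0,0],"xyz":[0,0,0.2],"claw":0},
    {"angular":[0,0,0],"xyz":[0,0,0],"claw":0},
    {"angular":[0,0,0],"xyz":[0,0,0],"claw":0}
  ]
}}

```text
t: 6.7
eef_pos: [0.5775, -0.0639, 0.1373]
ee_rot: [-3.142, 0.0, -3.102]
force: [0.6, 0.2, 3.0]
width: 0.0004
gripper_force: 1.6
```

Emit:
{"fn": "servo_tool", "kwargs": {
  "targets": [
    {"angular":[0,0,0],"xyz":[0,0,0.2],"claw":0},
    {"angular":[0,0,0],"xyz":[0,0,0],"claw":0},
    {"angular":[0,0,0],"xyz":[0,0,0],"claw":0}
  ]
}}

```text
t: 7.0
eef_pos: [0.5775, -0.0639, 0.1353]
ee_rot: [-3.142, 0.0, -3.102]
force: [0.0, -0.4, 3.9]
width: 0.0002
gripper_force: 1.8
```

Emit:
{"fn": "servo_tool", "kwargs": {
  "targets": [
    {"angular":[0,0,0],"xyz":[0,0,0.1],"claw":0},
    {"angular":[0,0,0],"xyz":[0,0,0],"claw":0},
    {"angular":[0,0,0],"xyz":[0,0,0],"claw":0}
  ]
}}

```text
t: 7.3
eef_pos: [0.5775, -0.0639, 0.1343]
ee_rot: [3.142, 0.0, -3.102]
force: [0.8, -0.6, 4.0]
width: 0.0006
gripper_force: 1.8
```

Emit:
{"fn": "servo_tool", "kwargs": {
  "targets": [
    {"angular":[0,0,0],"xyz":[0,0,0.1],"claw":0},
    {"angular":[0,0,0],"xyz":[0,0,0],"claw":0},
    {"angular":[0,0,0],"xyz":[0,0,0],"claw":0}
  ]
}}

```text
t: 7.6
eef_pos: [0.5775, -0.0639, 0.1336]
ee_rot: [-3.141, 0.0, -3.102]
force: [-0.4, -0.2, 5.9]
width: 0.0003
gripper_force: 3.2
```

Emit:
{"fn": "servo_tool", "kwargs": {
  "targets": [
    {"angular":[0,0,0],"xyz":[0,0,0.1],"claw":0},
    {"angular":[0,0,0],"xyz":[0,0,0],"claw":0},
    {"angular":[0,0,0],"xyz":[0,0,0],"claw":0}
  ]
}}

```text
t: 7.9
eef_pos: [0.5776, -0.064, 0.1333]
ee_rot: [-3.141, 0.001, -3.102]
force: [-2.7, 0.1, 9.9]
width: 0.0002
gripper_force: 5.6
```

Emit:
{"fn": "servo_tool", "kwargs": {
  "targets": [
    {"angular":[0,0,0],"xyz":[0,0,0.05],"claw":0},
    {"angular":[0,0,0],"xyz":[0,0,0],"claw":0},
    {"angular":[0,0,0],"xyz":[0,0,0],"claw":0}
  ]
}}

```text
t: 8.2
eef_pos: [0.5776, -0.064, 0.1332]
ee_rot: [-3.141, 0.001, -3.102]
force: [-3.2, 1.1, 12.4]
width: 0.0003
gripper_force: 6.9
```

Board met at TCP z ≈ 0.1338 (s ≈ −0.067). Now raise the stylus clear, slide +y, then centre.

Emit:
{"fn": "servo_tool", "kwargs": {
  "targets": [
    {"angular":[0,0,0],"xyz":[0,0,-0.6],"claw":0},
    {"angular":[0,0,0],"xyz":[0,0,-0.8],"claw":0},
    {"angular":[0,0,0],"xyz":[0,0,-0.8],"claw":0},
    {"angular":[0,0,0],"xyz":[0,0,0],"claw":0},
    {"angular":[0,0,0],"xyz":[0,0.4,0],"claw":0},
    {"angular":[0,0,0],"xyz":[0,0.6,0],"claw":0},
    {"angular":[0,0,0],"xyz":[0,1,0],"claw":0},
    {"angular":[0,0,0],"xyz":[0,1,0],"claw":0},
    {"angular":[0,0,0],"xyz":[0,1,0],"claw":0},
    {"angular":[0,0,0],"xyz":[0,1,0],"claw":0},
    {"angular":[0,0,0],"xyz":[0,1,0],"claw":0},
    {"angular":[0,0,0],"xyz":[0,0.6,0],"claw":0},
    {"angular":[0,0,0],"xyz":[0,0.2,0],"claw":0},
    {"angular":[0,0,0],"xyz":[0,0.1,0],"claw":0},
    {"angular":[0,0,0],"xyz":[0,0,0],"claw":0}
  ]
}}

```text
t: 9.7
eef_pos: [0.575, 0.0053, 0.154]
ee_rot: [3.141, 0.001, -3.102]
force: [0.1, 0.5, -0.3]
width: 0.0002
gripper_force: 0.1
```

Emit:
{"fn": "servo_tool", "kwargs": {
  "targets": [
    {"angular":[0,0,0],"xyz":[0,-0.7,0],"claw":0},
    {"angular":[0,0,0],"xyz":[0,0,0],"claw":0},
    {"angular":[0,0,0],"xyz":[0,0,0.6],"claw":0},
    {"angular":[0,0,0],"xyz":[0,0,0.6],"claw":0},
    {"angular":[0,0,0],"xyz":[0,0,0.1],"claw":0},
    {"angular":[0,0,0],"xyz":[0,0,0],"claw":0},
    {"angular":[0,0,0],"xyz":[0,0,0],"claw":0}
  ]
}}

```text
t: 10.4
eef_pos: [0.5753, -0.002, 0.141]
ee_rot: [-3.141, 0.001, -3.102]
force: [1.7, -1.1, 3.4]
width: 0.0003
gripper_force: 1.3
```

Emit:
{"fn": "servo_tool", "kwargs": {
  "targets": [
    {"angular":[0,0,0],"xyz":[0,0,0.1],"claw":0},
    {"angular":[0,0,0],"xyz":[0,0,0],"claw":0},
    {"angular":[0,0,0],"xyz":[0,0,0],"claw":0}
  ]
}}

```text
t: 10.7
eef_pos: [0.5751, -0.0019, 0.1399]
ee_rot: [3.142, 0.0, -3.102]
force: [1.6, -0.8, 2.7]
width: 0.0007
gripper_force: 1.4
```

Emit:
{"fn": "servo_tool", "kwargs": {
  "targets": [
    {"angular":[0,0,0],"xyz":[0,0,0.1],"claw":0},
    {"angular":[0,0,0],"xyz":[0,0,0],"claw":0},
    {"angular":[0,0,0],"xyz":[0,0,0],"claw":0}
  ]
}}

```text
t: 11.0
eef_pos: [0.5751, -0.0019, 0.1388]
ee_rot: [3.142, 0.0, -3.102]
force: [1.8, -1.0, 2.8]
width: 0.0005
gripper_force: 1.5
```

Emit:
{"fn": "servo_tool", "kwargs": {
  "targets": [
    {"angular":[0,0,0],"xyz":[0,0,0.1],"claw":0},
    {"angular":[0,0,0],"xyz":[0,0,0],"claw":0},
    {"angular":[0,0,0],"xyz":[0,0,0],"claw":0}
  ]
}}

```text
t: 11.3
eef_pos: [0.575, -0.0019, 0.1378]
ee_rot: [3.141, 0.0, -3.102]
force: [2.8, -0.6, 3.6]
width: 0.0006
gripper_force: 1.6
```

Emit:
{"fn": "servo_tool", "kwargs": {
  "targets": [
    {"angular":[0,0,0],"xyz":[0,0,0.1],"claw":0},
    {"angular":[0,0,0],"xyz":[0,0,0],"claw":0},
    {"angular":[0,0,0],"xyz":[0,0,0],"claw":0}
  ]
}}

```text
t: 11.6
eef_pos: [0.575, -0.0019, 0.1368]
ee_rot: [3.142, 0.0, -3.102]
force: [3.1, -0.3, 3.3]
width: 0.0007
gripper_force: 1.6
```

Emit:
{"fn": "servo_tool", "kwargs": {
  "targets": [
    {"angular":[0,0,0],"xyz":[0,0,0.05],"claw":0},
    {"angular":[0,0,0],"xyz":[0,0,0],"claw":0},
    {"angular":[0,0,0],"xyz":[0,0,0],"claw":0}
  ]
}}

```text
t: 11.9
eef_pos: [0.575, -0.0019, 0.1363]
ee_rot: [3.142, 0.0, -3.102]
force: [2.5, 0.1, 2.8]
width: 0.0003
gripper_force: 1.7
```

Emit:
{"fn": "servo_tool", "kwargs": {
  "targets": [
    {"angular":[0,0,0],"xyz":[0,0,0.1],"claw":0},
    {"angular":[0,0,0],"xyz":[0,0,0],"claw":0},
    {"angular":[0,0,0],"xyz":[0,0,0],"claw":0}
  ]
}}

```text
t: 12.2
eef_pos: [0.575, -0.0019, 0.1353]
ee_rot: [3.142, 0.0, -3.102]
force: [3.0, -0.3, 3.9]
width: -0.0
gripper_force: 1.8
```

Emit:
{"fn": "servo_tool", "kwargs": {
  "targets": [
    {"angular":[0,0,0],"xyz":[0,0,0.05],"claw":0},
    {"angular":[0,0,0],"xyz":[0,0,0],"claw":0},
    {"angular":[0,0,0],"xyz":[0,0,0],"claw":0}
  ]
}}

```text
t: 12.5
eef_pos: [0.575, -0.0019, 0.1348]
ee_rot: [3.142, 0.0, -3.102]
force: [3.1, -0.2, 4.2]
width: 0.0001
gripper_force: 2.1
```

Emit:
{"fn": "servo_tool", "kwargs": {
  "targets": [
    {"angular":[0,0,0],"xyz":[0,0,0.05],"claw":0},
    {"angular":[0,0,0],"xyz":[0,0,0],"claw":0},
    {"angular":[0,0,0],"xyz":[0,0,0],"claw":0}
  ]
}}

```text
t: 12.8
eef_pos: [0.5751, -0.0019, 0.1345]
ee_rot: [3.142, 0.0, -3.102]
force: [2.1, 0.6, 6.1]
width: 0.0002
gripper_force: 3.0
```

```bash
python3 st.py
```

```text
12.8 [575.1  -1.9 134.5] cap z 112.5 [2.07 0.56 6.06] [ 3.1416e+00  4.0000e-04 -3.1022e+00]
```

Contact there is at z ≈ 0.1345, about 1 mm higher. Next I test far along the travel, near s ≈ 0.115.

Emit:
{"fn": "servo_tool", "kwargs": {
  "targets": [
    {"angular":[0,0,0],"xyz":[0,0,-0.5],"claw":0},
    {"angular":[0,0,0],"xyz":[0,0,-0.7],"claw":0},
    {"angular":[0,0,0],"xyz":[0,0,-0.8],"claw":0},
    {"angular":[0,0,0],"xyz":[0,0,0],"claw":0},
    {"angular":[0,0,0],"xyz":[0,0.4,0],"claw":0},
    {"angular":[0,0,0],"xyz":[0,0.6,0],"claw":0},
    {"angular":[0,0,0],"xyz":[0,1.2,0],"claw":0},
    {"angular":[0,0,0],"xyz":[0,1.5,0],"claw":0},
    {"angular":[0,0,0],"xyz":[0,1.5,0],"claw":0},
    {"angular":[0,0,0],"xyz":[0,1.5,0],"claw":0},
    {"angular":[0,0,0],"xyz":[0,1.5,0],"claw":0},
    {"angular":[0,0,0],"xyz":[0,1.5,0],"claw":0},
    {"angular":[0,0,0],"xyz":[0,1.2,0],"claw":0},
    {"angular":[0,0,0],"xyz":[0,1,0],"claw":0},
    {"angular":[0,0,0],"xyz":[0,0.5,0],"claw":0},
    {"angular":[0,0,0],"xyz":[0,0.2,0],"claw":0},
    {"angular":[0,0,0],"xyz":[0,0.1,0],"claw":0},
    {"angular":[0,0,0],"xyz":[0,0,0],"claw":0}
  ]
}}

```text
t: 14.6
eef_pos: [0.5703, 0.125, 0.1545]
ee_rot: [3.141, 0.001, -3.103]
force: [-0.9, -1.0, 0.1]
width: -0.0001
gripper_force: 0.3
```

Emit:
{"fn": "servo_tool", "kwargs": {
  "targets": [
    {"angular":[0,0,0],"xyz":[0,-0.7,0],"claw":0},
    {"angular":[0,0,0],"xyz":[0,0,0],"claw":0},
    {"angular":[0,0,0],"xyz":[0,0,0.6],"claw":0},
    {"angular":[0,0,0],"xyz":[0,0,0.5],"claw":0},
    {"angular":[0,0,0],"xyz":[0,0,0],"claw":0},
    {"angular":[0,0,0],"xyz":[0,0,0],"claw":0}
  ]
}}

```text
t: 15.2
eef_pos: [0.5706, 0.118, 0.1434]
ee_rot: [-3.141, 0.0, -3.102]
force: [1.4, -1.0, 3.2]
width: 0.0007
gripper_force: 1.2
```

Emit:
{"fn": "servo_tool", "kwargs": {
  "targets": [
    {"angular":[0,0,0],"xyz":[0,0,0.15],"claw":0},
    {"angular":[0,0,0],"xyz":[0,0,0],"claw":0},
    {"angular":[0,0,0],"xyz":[0,0,0],"claw":0}
  ]
}}

```text
t: 15.5
eef_pos: [0.5705, 0.118, 0.142]
ee_rot: [3.141, 0.001, -3.102]
force: [2.7, -0.4, 3.2]
width: 0.0003
gripper_force: 1.3
```

Emit:
{"fn": "servo_tool", "kwargs": {
  "targets": [
    {"angular":[0,0,0],"xyz":[0,0,0.1],"claw":0},
    {"angular":[0,0,0],"xyz":[0,0,0],"claw":0},
    {"angular":[0,0,0],"xyz":[0,0,0],"claw":0}
  ]
}}

```text
t: 15.8
eef_pos: [0.5704, 0.118, 0.1408]
ee_rot: [3.141, 0.0, -3.102]
force: [2.4, -0.7, 2.4]
width: 0.0004
gripper_force: 1.3
```

Emit:
{"fn": "servo_tool", "kwargs": {
  "targets": [
    {"angular":[0,0,0],"xyz":[0,0,0.1],"claw":0},
    {"angular":[0,0,0],"xyz":[0,0,0],"claw":0},
    {"angular":[0,0,0],"xyz":[0,0,0],"claw":0}
  ]
}}

```text
t: 16.1
eef_pos: [0.5703, 0.118, 0.1398]
ee_rot: [3.142, 0.0, -3.102]
force: [1.8, -0.4, 3.4]
width: 0.0006
gripper_force: 1.4
```

Emit:
{"fn": "servo_tool", "kwargs": {
  "targets": [
    {"angular":[0,0,0],"xyz":[0,0,0.08],"claw":0},
    {"angular":[0,0,0],"xyz":[0,0,0],"claw":0},
    {"angular":[0,0,0],"xyz":[0,0,0],"claw":0}
  ]
}}

```text
t: 16.4
eef_pos: [0.5703, 0.118, 0.139]
ee_rot: [3.142, 0.0, -3.102]
force: [2.2, -0.8, 2.3]
width: 0.0002
gripper_force: 1.5
```

Emit:
{"fn": "servo_tool", "kwargs": {
  "targets": [
    {"angular":[0,0,0],"xyz":[0,0,0.07],"claw":0},
    {"angular":[0,0,0],"xyz":[0,0,0],"claw":0},
    {"angular":[0,0,0],"xyz":[0,0,0],"claw":0}
  ]
}}

```text
t: 16.7
eef_pos: [0.5703, 0.118, 0.1383]
ee_rot: [3.142, 0.0, -3.102]
force: [3.2, 0.0, 2.9]
width: 0.0005
gripper_force: 1.6
```

Emit:
{"fn": "servo_tool", "kwargs": {
  "targets": [
    {"angular":[0,0,0],"xyz":[0,0,0.05],"claw":0},
    {"angular":[0,0,0],"xyz":[0,0,0],"claw":0},
    {"angular":[0,0,0],"xyz":[0,0,0],"claw":0}
  ]
}}

```text
t: 17.0
eef_pos: [0.5704, 0.118, 0.1381]
ee_rot: [3.141, 0.0, -3.102]
force: [0.9, -0.1, 6.0]
width: 0.0008
gripper_force: 2.6
```

Contact there is at z ≈ 0.1381, about 4.5 mm proud. A linear fall puts the top near s ≈ 0.088. Now I test the other flank, overshooting in −y so the last push is always +y.

Emit:
{"fn": "servo_tool", "kwargs": {
  "targets": [
    {"angular":[0,0,0],"xyz":[0,0,-0.5],"claw":0},
    {"angular":[0,0,0],"xyz":[0,0,-0.6],"claw":0},
    {"angular":[0,0,0],"xyz":[0,0,-0.5],"claw":0},
    {"angular":[0,0,0],"xyz":[0,0,0],"claw":0},
    {"angular":[0,0,0],"xyz":[0,-0.4,0],"claw":0},
    {"angular":[0,0,0],"xyz":[0,-0.5,0],"claw":0},
    {"angular":[0,0,0],"xyz":[0,-1.2,0],"claw":0},
    {"angular":[0,0,0],"xyz":[0,-1.5,0],"claw":0},
    {"angular":[0,0,0],"xyz":[0,-1.5,0],"claw":0},
    {"angular":[0,0,0],"xyz":[0,-1.5,0],"claw":0},
    {"angular":[0,0,0],"xyz":[0,-0.8,0],"claw":0},
    {"angular":[0,0,0],"xyz":[0,-0.4,0],"claw":0},
    {"angular":[0,0,0],"xyz":[0,-0.1,0],"claw":0},
    {"angular":[0,0,0],"xyz":[0,0,0],"claw":0}
  ]
}}

```text
t: 18.4
eef_pos: [0.5735, 0.0386, 0.1539]
ee_rot: [-3.141, 0.0, -3.102]
force: [0.3, 0.1, -0.2]
width: 0.0002
gripper_force: 0.0
```

Emit:
{"fn": "servo_tool", "kwargs": {
  "targets": [
    {"angular":[0,0,0],"xyz":[0,0.8,0],"claw":0},
    {"angular":[0,0,0],"xyz":[0,0.5,0],"claw":0},
    {"angular":[0,0,0],"xyz":[0,0.8,0],"claw":0},
    {"angular":[0,0,0],"xyz":[0,0.7,0],"claw":0},
    {"angular":[0,0,0],"xyz":[0,0.2,0],"claw":0},
    {"angular":[0,0,0],"xyz":[0,0.1,0],"claw":0},
    {"angular":[0,0,0],"xyz":[0,0,0],"claw":0}
  ]
}}

```text
t: 19.1
eef_pos: [0.5722, 0.0702, 0.1538]
ee_rot: [3.141, 0.0, -3.102]
force: [-0.3, 0.2, 0.7]
width: 0.0005
gripper_force: 0.2
```

Emit:
{"fn": "servo_tool", "kwargs": {
  "targets": [
    {"angular":[0,0,0],"xyz":[0,-0.7,0],"claw":0},
    {"angular":[0,0,0],"xyz":[0,0,0],"claw":0},
    {"angular":[0,0,0],"xyz":[0,0,0.6],"claw":0},
    {"angular":[0,0,0],"xyz":[0,0,0.6],"claw":0},
    {"angular":[0,0,0],"xyz":[0,0,0.1],"claw":0},
    {"angular":[0,0,0],"xyz":[0,0,0],"claw":0},
    {"angular":[0,0,0],"xyz":[0,0,0],"claw":0}
  ]
}}

```text
t: 19.8
eef_pos: [0.5727, 0.0629, 0.141]
ee_rot: [-3.141, 0.0, -3.102]
force: [1.0, -1.3, 2.7]
width: 0.0004
gripper_force: 1.3
```

Emit:
{"fn": "servo_tool", "kwargs": {
  "targets": [
    {"angular":[0,0,0],"xyz":[0,0,0.1],"claw":0},
    {"angular":[0,0,0],"xyz":[0,0,0],"claw":0},
    {"angular":[0,0,0],"xyz":[0,0,0],"claw":0}
  ]
}}

```text
t: 20.1
eef_pos: [0.5726, 0.063, 0.1399]
ee_rot: [-3.142, 0.0, -3.102]
force: [2.1, -2.6, 2.5]
width: 0.0006
gripper_force: 1.5
```

Emit:
{"fn": "servo_tool", "kwargs": {
  "targets": [
    {"angular":[0,0,0],"xyz":[0,0,0.1],"claw":0},
    {"angular":[0,0,0],"xyz":[0,0,0],"claw":0},
    {"angular":[0,0,0],"xyz":[0,0,0],"claw":0}
  ]
}}

```text
t: 20.4
eef_pos: [0.5725, 0.063, 0.1388]
ee_rot: [3.142, 0.0, -3.102]
force: [1.9, -1.0, 3.2]
width: 0.0007
gripper_force: 1.5
```

Emit:
{"fn": "servo_tool", "kwargs": {
  "targets": [
    {"angular":[0,0,0],"xyz":[0,0,0.07],"claw":0},
    {"angular":[0,0,0],"xyz":[0,0,0],"claw":0},
    {"angular":[0,0,0],"xyz":[0,0,0],"claw":0}
  ]
}}

```text
t: 20.7
eef_pos: [0.5725, 0.063, 0.1383]
ee_rot: [-3.142, 0.0, -3.102]
force: [1.4, -1.4, 4.6]
width: 0.0006
gripper_force: 2.5
```

The flanks match: 0.1383 at y 0.063 and 0.1381 at y 0.118. The top is therefore at finger y ≈ 0.089. I push there and touch.

Emit:
{"fn": "servo_tool", "kwargs": {
  "targets": [
    {"angular":[0,0,0],"xyz":[0,0,-0.5],"claw":0},
    {"angular":[0,0,0],"xyz":[0,0,-0.6],"claw":0},
    {"angular":[0,0,0],"xyz":[0,0,-0.5],"claw":0},
    {"angular":[0,0,0],"xyz":[0,0,0],"claw":0},
    {"angular":[0,0,0],"xyz":[0,0.4,0],"claw":0},
    {"angular":[0,0,0],"xyz":[0,0.5,0],"claw":0},
    {"angular":[0,0,0],"xyz":[0,0.8,0],"claw":0},
    {"angular":[0,0,0],"xyz":[0,0.8,0],"claw":0},
    {"angular":[0,0,0],"xyz":[0,0.5,0],"claw":0},
    {"angular":[0,0,0],"xyz":[0,0.2,0],"claw":0},
    {"angular":[0,0,0],"xyz":[0,0.1,0],"claw":0},
    {"angular":[0,0,0],"xyz":[0,0,0],"claw":0}
  ]
}}

```text
t: 21.9
eef_pos: [0.5711, 0.0963, 0.154]
ee_rot: [3.141, 0.0, -3.102]
force: [-0.6, -0.9, -0.6]
width: 0.0005
gripper_force: 0.3
```

Emit:
{"fn": "servo_tool", "kwargs": {
  "targets": [
    {"angular":[0,0,0],"xyz":[0,-0.7,0],"claw":0},
    {"angular":[0,0,0],"xyz":[0,0,0],"claw":0},
    {"angular":[0,0,0],"xyz":[0,0,0.6],"claw":0},
    {"angular":[0,0,0],"xyz":[0,0,0.5],"claw":0},
    {"angular":[0,0,0],"xyz":[0,0,0.1],"claw":0},
    {"angular":[0,0,0],"xyz":[0,0,0],"claw":0},
    {"angular":[0,0,0],"xyz":[0,0,0],"claw":0}
  ]
}}

```text
t: 22.6
eef_pos: [0.5718, 0.0891, 0.1424]
ee_rot: [-3.142, 0.001, -3.102]
force: [0.8, 0.1, 2.1]
width: -0.0001
gripper_force: 1.2
```

Emit:
{"fn": "servo_tool", "kwargs": {
  "targets": [
    {"angular":[0,0,0],"xyz":[0,0,0.1],"claw":0},
    {"angular":[0,0,0],"xyz":[0,0,0],"claw":0},
    {"angular":[0,0,0],"xyz":[0,0,0],"claw":0}
  ]
}}

```text
t: 22.9
eef_pos: [0.5716, 0.0891, 0.1412]
ee_rot: [3.141, 0.0, -3.102]
force: [1.4, -1.2, 3.7]
width: 0.0005
gripper_force: 1.4
```

Emit:
{"fn": "servo_tool", "kwargs": {
  "targets": [
    {"angular":[0,0,0],"xyz":[0,0,0.07],"claw":0},
    {"angular":[0,0,0],"xyz":[0,0,0],"claw":0},
    {"angular":[0,0,0],"xyz":[0,0,0],"claw":0}
  ]
}}

```text
t: 23.2
eef_pos: [0.5715, 0.0891, 0.1404]
ee_rot: [3.141, 0.0, -3.102]
force: [2.2, -1.3, 2.9]
width: 0.0002
gripper_force: 1.4
```

Emit:
{"fn": "servo_tool", "kwargs": {
  "targets": [
    {"angular":[0,0,0],"xyz":[0,0,0.06],"claw":0},
    {"angular":[0,0,0],"xyz":[0,0,0],"claw":0},
    {"angular":[0,0,0],"xyz":[0,0,0],"claw":0}
  ]
}}

```text
t: 23.5
eef_pos: [0.5715, 0.0891, 0.1398]
ee_rot: [3.141, 0.0, -3.102]
force: [3.2, -0.5, 2.4]
width: 0.0005
gripper_force: 1.5
```

Emit:
{"fn": "servo_tool", "kwargs": {
  "targets": [
    {"angular":[0,0,0],"xyz":[0,0,0.05],"claw":0},
    {"angular":[0,0,0],"xyz":[0,0,0],"claw":0},
    {"angular":[0,0,0],"xyz":[0,0,0],"claw":0}
  ]
}}

```text
t: 23.8
eef_pos: [0.5715, 0.0891, 0.1394]
ee_rot: [3.141, 0.0, -3.102]
force: [3.3, 0.6, 4.4]
width: 0.0006
gripper_force: 2.2
```

Touched at z ≈ 0.1394, the highest found and 1.1 mm above both flanks. I firm the touch slightly, then rise clear above the lugs.

Emit:
{"fn": "servo_tool", "kwargs": {
  "targets": [
    {"angular":[0,0,0],"xyz":[0,0,0.03],"claw":0},
    {"angular":[0,0,0],"xyz":[0,0,0],"claw":0},
    {"angular":[0,0,0],"xyz":[0,0,0],"claw":0}
  ]
}}

```text
t: 24.1
eef_pos: [0.5715, 0.089, 0.1392]
ee_rot: [3.141, 0.0, -3.102]
force: [1.9, -0.2, 4.1]
width: 0.0005
gripper_force: 2.6
```

Emit:
{"fn": "servo_tool", "kwargs": {
  "targets": [
    {"angular":[0,0,0],"xyz":[0,0,-0.5],"claw":0},
    {"angular":[0,0,0],"xyz":[0,0,-0.6],"claw":0},
    {"angular":[0,0,0],"xyz":[0,0,-1.0],"claw":0},
    {"angular":[0,0,0],"xyz":[0,0,-2],"claw":0},
    {"angular":[0,0,0],"xyz":[0,0,-2],"claw":0},
    {"angular":[0,0,0],"xyz":[0,0,-2],"claw":0},
    {"angular":[0,0,0],"xyz":[0,0,0],"claw":0},
    {"angular":[0,0,0],"xyz":[0,0,0],"claw":0}
  ]
}}

```text
t: 24.9
eef_pos: [0.5709, 0.0889, 0.2203]
ee_rot: [3.141, -0.0, -3.103]
force: [-0.1, -0.2, -0.5]
width: 0.0004
gripper_force: 0.0
```

```bash
python3 st.py; python3 - <<'E'
from h import *
d=grab('scene','z.png'); cv2.imwrite('pics/z1.png',cv2.resize(d['color'][130:300,130:330],None,fx=3,fy=3,interpolation=cv2.INTER_CUBIC))
E
```

```text
24.9 [570.9  88.9 220.3] cap z 198.3 [-0.13 -0.18 -0.54] [ 3.1411e+00 -3.0000e-04 -3.1026e+00]
```

View pics/z1.png

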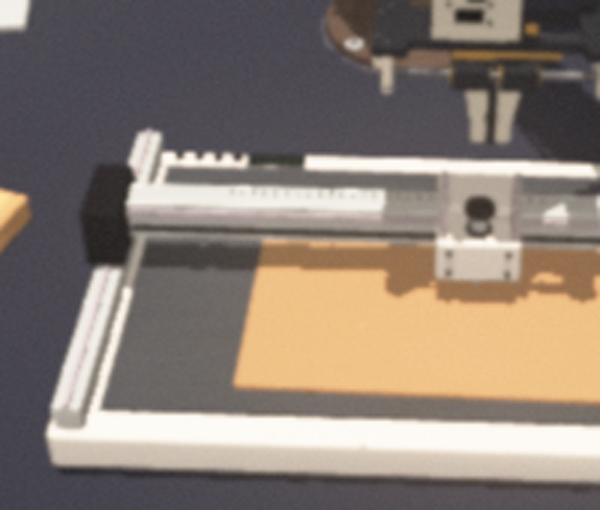

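The crop shows the head at (479,230), the cap up at (480,207), the fingers well clear above and the board in place. As a check I compare the cap's position.

```bash
python3 - <<'E'
from h import *
d=viewer.grab_frame('scene'); print(ray(d,130+480/3,130+207/3,.16), ray(d,130+491/3,130+142/3,.23))
E
```

```text
[0.5744979  0.08626512 0.16      ] [0.57588679 0.09225175 0.23      ]
```

```bash
python3 -c "
from station import order; print(order.job_done())"
```

```text
the job is handed in; nothing more can be done
None
```

I found the board's highest place at about +0.085 m of head travel and touched it last; the head stands over it with the stylus up and the arm clear. The job is handed in at about 25 s, with no verdict returned. The firmest press, about 12 N, came on the first touch.

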